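Put the mixed-up pump covers back on their own housings

TASK

The three aluminium pump covers have been laid on the wrong housings: put each one back on the housing of its own shape (round, square, oval), flat, centred, and with its outline in line with the flange under it. Put a cover aside on the free rubber-topped wooden block to make room; no cover may be laid on the bench top, tipped or turned over. Leave the spanner, the blue tin and the drive gear where they are.

Things in the scene. Friction and masses are not known exactly. Their poses are not given: they have to be found in the camera images.
- round_nose (a point): Round cast aluminium cover: disc 104 mm across and 8 mm thick, with a plain round nose 33 mm across and 40 mm tall standing on its centre. Its origin is on the nose's axis, 36 mm above the flat underside (28 mm above the plate's top, 12 mm below the nose's top); z up. Loose, about 0.25 kg; flat underside, no spigot. Pick it up by the nose, from above. Any yaw is right.
- square_nose (a point): Square cast aluminium cover: plate 98 x 98 mm and 8 mm thick, with a square nose 34 x 34 mm and 40 mm tall on its centre, sides parallel to the plate's. Its origin is on the nose's axis, 36 mm above the flat underside (28 mm above the plate's top, 12 mm below the nose's top); z up. Loose, about 0.25 kg; flat underside, no spigot. Pick it up by the nose, from above. x and y run along its sides; right in any of four quarter turns.
- oval_nose (a point): Oval (straight-sided, round-ended) cast aluminium cover: plate 132 mm long (x) and 78 mm wide (y), 8 mm thick, with an oval nose 64 mm long (x), 30 mm wide (y) and 40 mm tall on its centre. Its origin is on the nose's axis, 36 mm above the flat underside (28 mm above the plate's top, 12 mm below the nose's top); z up. Loose, about 0.25 kg; flat underside, no spigot. Pick it up by the nose, from above. Grip it across the 30 mm width, along y. Right either way round.
- round_face (a point): Round dark cast-iron pump housing: round foot 136 mm across, round top flange 108 mm across with a round hollow 80 mm wide, top face 66 mm above the bench, one port stub on its side. Fixed. Its origin is the centre of the flat top face, on which a cover lies; z up; x and y as the cover's when both are in line. At the start a cover of another shape lies on it; the foot shows all round. 
- square_face (a point): Square dark cast-iron pump housing: square foot 130 x 130 mm, square top flange 102 x 102 mm with a round hollow 65 mm wide, top face 62 mm above the bench, one port stub on its side. Fixed. Its origin is the centre of the flat top face, on which a cover lies; z up; x and y as the cover's when both are in line. At the start a cover of another shape lies on it; the foot shows all round. 
- oval_face (a point): Oval dark cast-iron gear-pump housing: oval foot 164 mm (x) by 96 mm (y), oval top flange 136 mm (x) by 82 mm (y) with two gears flush in it, top face 64 mm above the bench, a port stub on each long side. Fixed. Its origin is the centre of the flat top face, on which a cover lies; z up; x and y as the cover's when both are in line. At the start a cover of another shape lies on it; the foot shows all round. 
- block_top (a point): Wooden assembly block 125 x 125 mm with a black rubber top, free at the start, fixed to the bench. Its origin is the centre of the rubber's top face, 60 mm above the bench; z up. The place to put a cover aside.
- tin_mid (a point): Blue round tin with a bright lid, closed, 80 mm across and 46 mm tall, standing on the bench; origin at its centre. A bystander, not to be moved.
- gear_mid (a point): Dark steel drive gear lying flat, 88 mm across, 18 mm thick, with a hub to 28 mm; origin on its axis, 14 mm above the bench. A bystander, not to be moved.
- spanner_grip (a point): Steel spanner 190 mm long lying flat on the bench; origin at its grip, x along its length. A bystander, not to be moved.
Mind the look-alikes: they are no part of the job. What is shaped like the part that bears round_face but yellow is not meant.

How it is judged:
By the outcome, as a careful person would: the job done as asked, in the order asked, and still so for the second after the job is handed in, with the robot touching nothing.
It also fails if it takes over 112 s, if anything falls off the work surface, if the arm or the gripper's body presses on something with over 40 N, if the wrist force passes 120 N, or if a joint passes its speed limit or range.

ROBOT

A 6-joint arm with a two-finger parallel gripper is mounted at the origin on the work surface. World frame = base frame: x ahead of the robot, y to its left, z up, the work surface at z = 0. Lengths are in m, angles in degrees, forces in N, time in s.
With the tool pointing down it reaches from about 0.4 to 0.825 m from the base axis. Payload 7 kg.
Tool frame: the origin (TCP) lies on the centre line of the jaws, within the pads' length; the fingertips stand 14 mm ahead of it and the grasp point (between the pads) lies 5 mm behind it; z points along the fingers, y is the line along which they close (so a half turn about z gives the same grasp; the last joint's range is limited). The gripper opens to 88 mm and grips with 3 to 60 N. Pads are 19 mm wide; open, the fingers measure 130 mm over their backs; the gripper's body (78 mm by 193 mm) begins 47 mm behind the grasp point.
Start: joints at [-47.664, 20.546, 0.682, 0, -70.136, -16.507], TCP at [0.294, -0.608, 0.241] pointing down, gripper open.
Joint ranges: [-176.03, 176.03], [-82.01, 121.73], [-58.28, 71.71], [-173.87, 95.51], [-174.79, -0.11], [-173.66, 173.66]. Speed limits (degrees/s): [136.94, 136.94, 172.46, 180, 180, 180].

INTERFACE

Orientations are given as [roll, pitch, yaw] about the fixed x, y, z axes, in that order (R = Rz(yaw) Ry(pitch) Rx(roll)).
In Python, from plant import r gives the robot as it stands.
- The arm moves only by the tool send_rows, never from a script. Its argument "steps" is a list of rows, each an object with "dp": the shift along the tool's x, y, z in mm, a list of three; "roll": the turn about the tool's z in rad; "jaw": the opening in per cent of the stroke, from 0 (shut) to 100 (fully open). In form: [{"dp": [tx, ty, tz], "roll": roll, "jaw": jaw}, ...]. A call has 1 to 5 rows; each row is the pose to reach, as a shift and turn from the pose commanded when the call began, along the tool's axes at that moment; what a row does not reach only later rows make up. A row lasts 1/8 s, in which the tool goes at most 62.5 mm and 10.7 degrees, less where a joint would pass 70% of its speed; a pose out of reach is approached as far as the arm can. A call with a gripper value outside its range is refused whole. The fingers move at their own pace and stop on an object; "newtons" is the grip in N (left out, the last holds). Time passes only in rows, so rows that repeat a pose let the fingers close. It gives the time, the measured TCP pose, the force, the opening and the grip force at its end, in the units of the state.
- r.get_state(): the state, without advancing time (a new reading comes with each control period).
- r.capture(name): name is "scene" or "side" or "wrist"; returns a dict with "image" (480x640x3 uint8, blue, green, red), "K" (3x3 intrinsics, pixels), "rvec" (rotation vector, rad) and "tvec" (3), from world to camera coordinates, as OpenCV has them. Camera axes: x right, y down, z forward; pixel columns grow to the right and rows downward; lengths in m; the calibration is good to about 2 mm. A picture is of the moment at which its call begins. There is no depth.
- r.close_job(): hands the job in; it is judged then, once.
The state is a dict: "time_s": time; "joints": joint angles; "qd": joint speeds; "joint_torque": joint torques, N m; "tcp_pos": TCP position; "eef_rot": TCP orientation; "contact_force": force on the tool from outside, world axes, zero at the start; "moment": the same for the moment, N m; "gripper_width": finger opening in m; "gripper_force": force on a finger pad.
Only numpy, scipy, OpenCV 4.12 (cv2) and the standard library are available. Lean on these libraries where they do the work, as an engineer would, in place of code of your own. Each camera call takes 0.05 s, during which the arm holds its last target. There are 200 camera calls.

## Working session

There is one attempt and no reset: what is moved stays moved. The work goes in short steps, Python scripts to look and compute and a tool call to move; the robot and the scene stay as the last step left them, time stands still between calls to the robot, and variables do not carry over. Pictures are saved under pics/ and viewed, at most 14 in all, crops included, and the job is handed in when it is done.

Besides the shell and the picture viewer there is one more tool, called after ">>>" as name(argument=value, ...) on one line, values as JSON. send_rows: Moves the arm, as the interface text tells. Its arguments: {"type":"object","properties":{"steps":{"type":"array","items":{"type":"object","properties":{"dp":{"type":"array","items":{"type":"number"}},"roll":{"type":"number"},"jaw":{"type":"number"}}}},"newtons":{"type":"number"}},"required":["steps"]}

```bash
mkdir -p pics; ls; cat > h.py <<'E'
import sys; sys.path.insert(0,'.')
import numpy as np, cv2
from plant import r
def cap(n,f=None):
    d=r.capture(n)
    if f: cv2.imwrite('pics/'+f,d['image'])
    return d
def ray(d,uv,z):
    R=cv2.Rodrigues(np.array(d['rvec'],float))[0]; t=np.array(d['tvec'],float).ravel()
    uv=np.atleast_2d(np.array(uv,float))
    p=np.c_[uv,np.ones(len(uv))]@np.linalg.inv(np.array(d['K'])).T
    w=p@R; c=-R.T@t
    s=(z-c[2])/w[:,2]
    return c+w*s[:,None]
def proj(d,P):
    return cv2.projectPoints(np.atleast_2d(np.array(P,float)),np.array(d['rvec'],float),np.array(d['tvec'],float),np.array(d['K'],float),None)[0][:,0]
E
python3 - <<'E'
from h import *
for n in ('scene','side','wrist'):
    d=cap(n,n+'0.png'); R=cv2.Rodrigues(np.array(d['rvec'],float))[0]
    print(n,(-R.T@np.array(d['tvec']).ravel()).round(3),R[2].round(2),np.array(d['K'])[0,0])
s=r.get_state(); print(s['time_s'],s['tcp_pos'],s['eef_rot'],s['gripper_width'])
E
```

```text
pics
scene [1.356 0.056 1.167] [-0.62 -0.04 -0.79] 561.3924223407491
side [0.375 0.752 0.697] [ 0.11 -0.79 -0.61] 474.95625801993504
wrist [ 0.233 -0.636  0.384] [ 0.22  0.11 -0.97] 345.63578569094705
0.15 [ 0.29392166 -0.60725295  0.23981868] [ 1.79924013e+02 -8.04578458e-03 -1.54171240e+02] 0.08764350971462306
```

View pics/scene0.png

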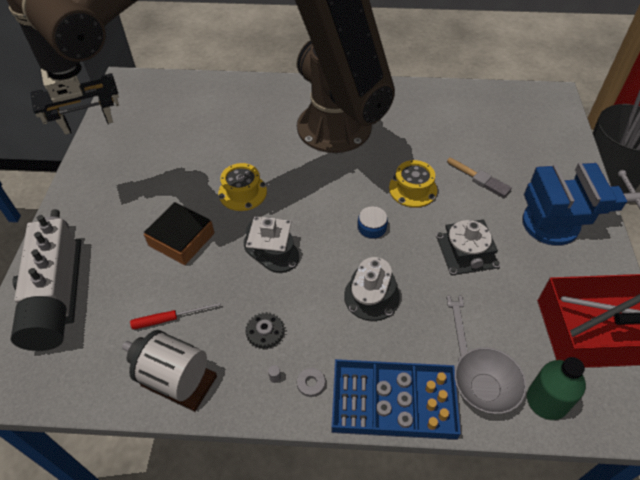

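View pics/side0.png

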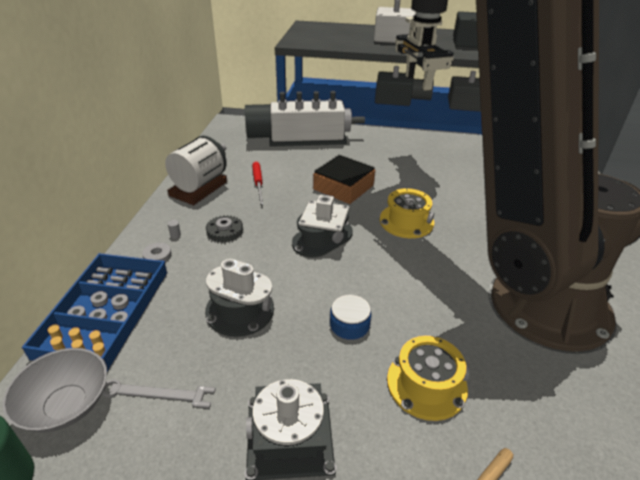

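Scene view: the square cover is on the oval housing (~270,238), the oval cover on the round housing (~373,285) and the round cover on the square housing (~472,240). The block is at (180,230). The yellow look-alike housings at (240,185) and (414,182) are not used.

```bash
python3 - <<'E'
from h import *
d=cap('scene'); im=d['image']
for n,uv,z in [('sq nose',(270,221),.112),('ov nose',(375,263),.114),('rd nose',(474,226),.110),('block',(180,230),.06),('tin',(373,214),.046),('gear',(265,327),.02),('wrench',(457,320),.005)]:
    print(n,ray(d,uv,z)[0].round(3))
hsv=cv2.cvtColor(im,cv2.COLOR_BGR2HSV)
c=im[195:325,140:510]; c=cv2.resize(c,None,fx=2.16,fy=2.16,interpolation=cv2.INTER_CUBIC)
cv2.imwrite('pics/crop1.png',c)
# block: black top
m=((hsv[...,2]<45)*255).astype('uint8'); m[:, :140]=0;m[:,220:]=0;m[:200]=0;m[270:]=0
cs=max(cv2.findContours(m,0,2)[0],key=cv2.contourArea)
q=ray(d,cs[:,0],.06)[:,:2].astype('f4'); print('block',cv2.minAreaRect(q))
E
```

```text
sq nose [ 0.482 -0.133  0.112]
ov nose [0.597 0.124 0.114]
rd nose [0.47  0.364 0.11 ]
block [ 0.481 -0.367  0.06 ]
tin [0.39  0.122 0.046]
gear [ 0.725 -0.124  0.02 ]
wrench [0.674 0.324 0.005]
block ((0.46736255288124084, -0.37646907567977905), (0.12050393223762512, 0.1204695850610733), 61.98863220214844)
```

View pics/crop1.png

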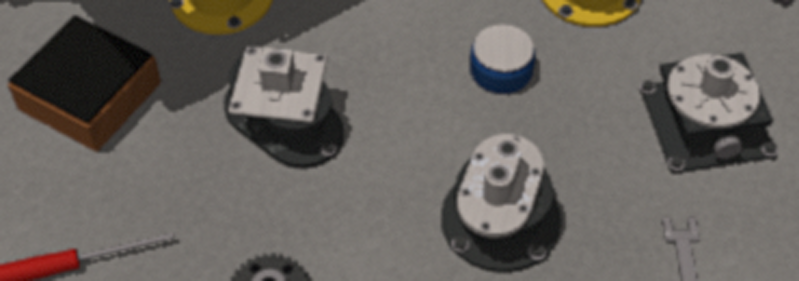

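>>> send_rows(steps=[{"dp": [-41,38,0],"roll": 0,"jaw": 100},{"dp": [-82,76,0],"roll": 0,"jaw": 100},{"dp": [-123,114,0],"roll": 0,"jaw": 100},{"dp": [-164,152,0],"roll": 0,"jaw": 100},{"dp": [-205,190,0],"roll": 0,"jaw": 100}])

```text
time_s: 0.82
tcp_pos: [0.3962, -0.3455, 0.2406]
eef_rot: [-180.0, 0.0, -154.2]
contact_force: [1.7, -0.2, 0.6]
gripper_width: 0.0875
gripper_force: 0.0
```

>>> send_rows(steps=[{"dp": [-42,38,0],"roll": 0,"jaw": 100},{"dp": [-84,76,0],"roll": 0,"jaw": 100},{"dp": [-126,115,0],"roll": 0,"jaw": 100},{"dp": [-171,154,0],"roll": 0,"jaw": 100},{"dp": [-171,154,0],"roll": 0,"jaw": 100}])

```text
time_s: 1.45
tcp_pos: [0.4839, -0.1309, 0.2406]
eef_rot: [180.0, 0.0, -153.9]
contact_force: [-0.4, -0.5, 1.2]
gripper_width: 0.0879
gripper_force: 0.0
```

```bash
python3 - <<'E'
from h import *
cap('wrist','w1.png'); s=r.get_state(); print(s['time_s'],s['tcp_pos'],s['eef_rot'],s['joints'])
E
```

```text
1.5 [ 0.48313089 -0.13235501  0.24047792] [ 1.79992272e+02 -6.78690002e-03 -1.53960909e+02] [ 7.18808344e+00  3.99987354e+00 -2.07920374e+01 -5.63988081e-03
 -6.52170089e+01 -7.11466285e+01]
```

View pics/w1.png

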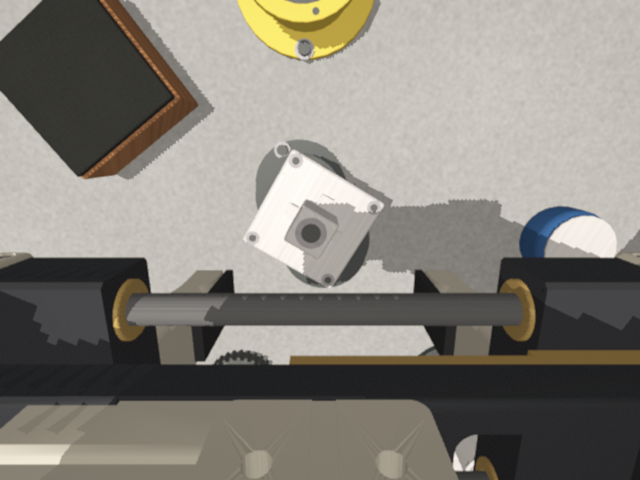

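Wrist view: the plate's four screw holes are at (295,160), (252,238), (327,280) and (373,208), with the nose hole at (311,233). The oval foot shows around the plate, and the block's corners are at (175,97) and (82,175).

```bash
cat >> h.py <<'E'
def go(x,y,z=None,yaw=None):
    s=r.get_state(); p=s['tcp_pos']; t=s['eef_rot'][2]; a=np.radians(t)
    dx,dy=x-p[0],y-p[1]
    o=[1e3*(np.cos(a)*dx+np.sin(a)*dy),1e3*(np.sin(a)*dx-np.cos(a)*dy)]
    o.append(0 if z is None else 1e3*(p[2]-z))
    w=0
    if yaw is not None: w=-((yaw-t+90)%180-90)   # tool z down
    print('dp',np.round(o,1),'roll deg',round(w,1),'rad',round(np.radians(w),3),'J6',np.round(s['joints'][5],1),'t',s['time_s'])
def quad(d,uv,z):
    P=ray(d,uv,z)[:,:2]; (c,s,a)=cv2.minAreaRect(P.astype('f4')); return P.mean(0).round(4),P.round(4).tolist(),np.round(s,4),a
E
python3 - <<'E'
from h import *
d=cap('wrist')
im=d['image']; g=cv2.cvtColor(im,cv2.COLOR_BGR2GRAY)
uv=np.array([(295,160),(252,238),(327,280),(373,208)],float)
c,P,s,a=quad(d,uv,.072); print(c,s,a)
# refine by nose hole at top
print('nose',ray(d,(311,233),.112))
print('block corner',ray(d,[(175,97),(82,176)],.06))
go(*c,yaw=a)
print(proj(d,r.get_state()['tcp_pos']))
E
```

```text
[ 0.4877 -0.1412] [0.0825 0.0826] 85.25342559814453
nose [[ 0.48722678 -0.14063024  0.112     ]]
block corner [[ 0.44100042 -0.29724327  0.06      ]
 [ 0.54377429 -0.35120133  0.06      ]]
dp [-1.2 -9.2  0. ] roll deg -59.3 rad -1.035 J6 -71.1 t 1.55
[[319.85258278 298.59526958]]
```

>>> send_rows(steps=[{"dp": [-1.2,-9.2,0],"roll": 0.18,"jaw": 100},{"dp": [-1.2,-9.2,0],"roll": 0.36,"jaw": 100},{"dp": [-1.2,-9.2,30],"roll": 0.537,"jaw": 100},{"dp": [-1.2,-9.2,75],"roll": 0.537,"jaw": 100},{"dp": [-1.2,-9.2,75],"roll": 0.537,"jaw": 100}])

```text
time_s: 2.17
tcp_pos: [0.4848, -0.1431, 0.163]
eef_rot: [-180.0, -0.4, 174.9]
contact_force: [-0.5, -1.0, 0.5]
gripper_width: 0.0877
gripper_force: 0.0
```

```bash
python3 - <<'E'
from h import *
d=cap('wrist','w2.png'); s=r.get_state(); print(s['tcp_pos'],s['eef_rot'],s['joints'][5],proj(d,s['tcp_pos']))
E
```

```text
[ 0.48663881 -0.14312632  0.16522731] [-1.79946621e+02 -1.65462272e-01  1.74993941e+02] -100.86506318770718 [[322.52538144 307.06516974]]
```

View pics/w2.png

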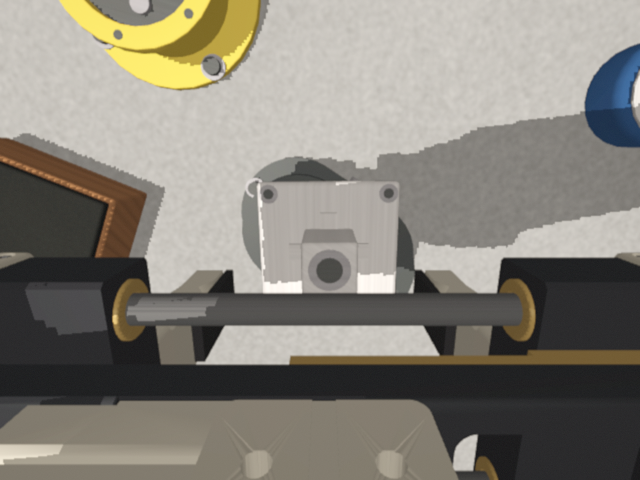

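The plate is now square to the gripper. The nose hole is at (330,270) and the rear holes are at (268,194) and (389,193).

```bash
python3 - <<'E'
from h import *
d=cap('wrist'); n=ray(d,(330,270),.112)[0]; print(n); go(n[0],n[1],.092)
h=ray(d,[(268,194),(389,193)],.072); v=h[0]-h[1]; m=h.mean(0); print(h,np.degrees(np.arctan2(v[1],v[0]))); 
E
```

```text
[ 0.49111293 -0.1390041   0.112     ]
dp [-2.9  4.2 74.6] roll deg 0 rad 0.0 J6 -100.9 t 2.275
[[ 0.44665496 -0.17746074  0.072     ]
 [ 0.45318117 -0.09447909  0.072     ]] -94.4968546643009
```

>>> send_rows(newtons=30, steps=[{"dp": [-3,4.2,0],"roll": 0,"jaw": 100},{"dp": [-3,4.2,40],"roll": 0,"jaw": 100},{"dp": [-3,4.2,74],"roll": 0,"jaw": 100},{"dp": [-3,4.2,74],"roll": 0,"jaw": 60},{"dp": [-3,4.2,74],"roll": 0,"jaw": 10}])

```text
time_s: 2.9
tcp_pos: [0.4925, -0.1379, 0.0934]
eef_rot: [-180.0, 0.1, 175.1]
contact_force: [0.1, -0.1, 1.2]
gripper_width: 0.0734
gripper_force: 0.0
```

>>> send_rows(steps=[{"dp": [0,0,0],"roll": 0,"jaw": 10},{"dp": [0,0,0],"roll": 0,"jaw": 10},{"dp": [0,0,0],"roll": 0,"jaw": 10},{"dp": [0,0,0],"roll": 0,"jaw": 10}])

```text
time_s: 3.4
tcp_pos: [0.4911, -0.1382, 0.0919]
eef_rot: [-180.0, 0.0, 175.1]
contact_force: [0.2, 0.8, 3.8]
gripper_width: 0.034
gripper_force: 30.0
```

>>> send_rows(steps=[{"dp": [0,0,-15],"roll": 0,"jaw": 10},{"dp": [0,0,-45],"roll": 0,"jaw": 10},{"dp": [0,0,-70],"roll": 0,"jaw": 10},{"dp": [0,-20,-70],"roll": 0,"jaw": 10},{"dp": [0,-60,-70],"roll": 0,"jaw": 10}])

```text
time_s: 4.03
tcp_pos: [0.4862, -0.1974, 0.1628]
eef_rot: [180.0, 0.1, 175.2]
contact_force: [0.9, 0.0, -3.0]
gripper_width: 0.0339
gripper_force: 30.0
```

>>> send_rows(steps=[{"dp": [1,-50,0],"roll": 0.1,"jaw": 10},{"dp": [2,-105,0],"roll": 0.2,"jaw": 10},{"dp": [3,-155,0],"roll": 0.3,"jaw": 10},{"dp": [4,-180,0],"roll": 0.4,"jaw": 10},{"dp": [4,-180,0],"roll": 0.4,"jaw": 10}])

```text
time_s: 4.65
tcp_pos: [0.4656, -0.3781, 0.1615]
eef_rot: [180.0, -0.1, 151.9]
contact_force: [0.5, 0.2, -3.0]
gripper_width: 0.0337
gripper_force: 30.0
```

```bash
python3 - <<'E'
from h import *
d=cap('wrist','w3.png'); go(.466,-.377,.0885,yaw=62)
s=r.get_state();print(s['tcp_pos'],s['eef_rot'],s['gripper_width'])
E
```

```text
dp [-0.1  0.2 73. ] roll deg -89.9 rad -1.569 J6 -97.6 t 4.7
[ 0.46578851 -0.37712146  0.16153624] [ 1.79985550e+02 -5.20289923e-02  1.52078424e+02] 0.03368116260485534
```

View pics/w3.png

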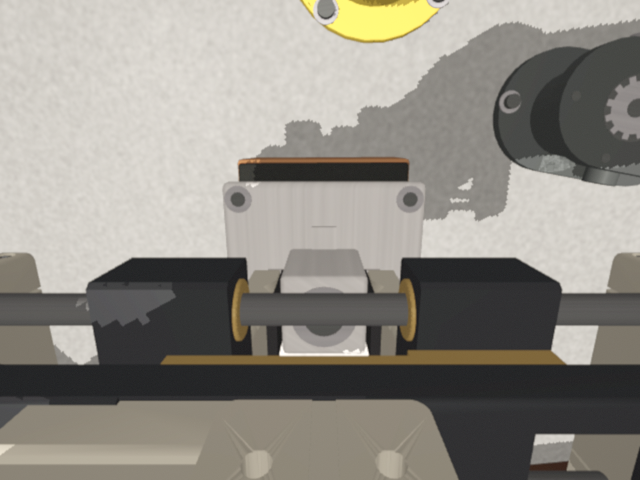

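The cover hangs in line over the block (its rear edge is at row 160) and is level.

>>> send_rows(steps=[{"dp": [0,0,35],"roll": 0,"jaw": 10},{"dp": [0,0,62],"roll": 0,"jaw": 10},{"dp": [0,0,70],"roll": 0,"jaw": 10},{"dp": [0,0,73.5],"roll": 0,"jaw": 10},{"dp": [0,0,73.5],"roll": 0,"jaw": 10}])

```text
time_s: 5.32
tcp_pos: [0.4671, -0.3767, 0.089]
eef_rot: [180.0, 0.1, 152.2]
contact_force: [-0.1, -0.2, -2.9]
gripper_width: 0.0339
gripper_force: 30.0
```

>>> send_rows(steps=[{"dp": [0,0,0],"roll": 0,"jaw": 60},{"dp": [0,0,0],"roll": 0,"jaw": 100},{"dp": [0,0,0],"roll": 0,"jaw": 100},{"dp": [0,0,-20],"roll": 0,"jaw": 100},{"dp": [0,0,-75],"roll": 0,"jaw": 100}])

```text
time_s: 5.95
tcp_pos: [0.4648, -0.3759, 0.1613]
eef_rot: [-180.0, -0.3, 152.1]
contact_force: [1.7, -0.3, 0.7]
gripper_width: 0.0781
gripper_force: 0.0
```

```bash
python3 - <<'E'
from h import *
go(.52,-.08,.24); go(.597,.124,.24)
E
```

```text
dp [ 89.6 287.4 -78.7] roll deg 0 rad 0.0 J6 -97.6 t 5.95
dp [116.9 503.7 -78.7] roll deg 0 rad 0.0 J6 -97.6 t 5.95
```

>>> send_rows(steps=[{"dp": [18,44,-16],"roll": 0,"jaw": 100},{"dp": [36,88,-32],"roll": 0,"jaw": 100},{"dp": [54,132,-48],"roll": 0,"jaw": 100},{"dp": [72,176,-64],"roll": 0,"jaw": 100},{"dp": [88,220,-79],"roll": 0,"jaw": 100}])

```text
time_s: 6.58
tcp_pos: [0.4914, -0.1397, 0.2431]
eef_rot: [180.0, 0.1, 152.1]
contact_force: [0.8, -0.0, -0.1]
gripper_width: 0.0874
gripper_force: 0.0
```

>>> send_rows(steps=[{"dp": [0,0,0],"roll": 0,"jaw": 100}])

```text
time_s: 6.7
tcp_pos: [0.4925, -0.1387, 0.2439]
eef_rot: [179.9, 0.2, 152.4]
contact_force: [0.1, -0.3, 0.1]
gripper_width: 0.0876
gripper_force: 0.0
```

```bash
python3 - <<'E'
from h import *
d=cap('wrist','w4.png')
s=r.get_state();print(s['tcp_pos'],s['eef_rot'],s['gripper_width'])
np.save('w4.npy',d,allow_pickle=True)
E
```

```text
[ 0.49191665 -0.1398164   0.24299889] [1.79938407e+02 9.41551096e-02 1.52303699e+02] 0.08792400035800536
```

View pics/w4.png

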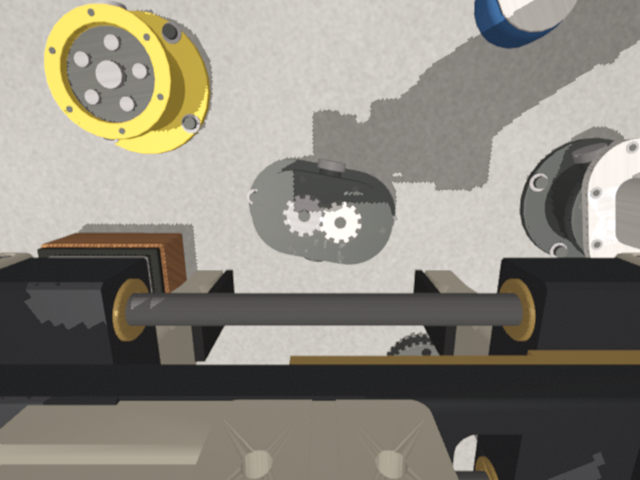

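The oval flange is at (250..395, 157..263), with gear hubs at (304,215) and (340,222). I'll zoom in once to separate flange from foot.

```bash
python3 - <<'E'
from h import *
im=cv2.imread('pics/w4.png'); c=im[145:275,235:410]
c=cv2.convertScaleAbs(c,alpha=1.5,beta=10)
cv2.imwrite('pics/crop4.png',cv2.resize(c,None,fx=4.5,fy=4.5,interpolation=cv2.INTER_CUBIC))
d=np.load('w4.npy',allow_pickle=True).item()
g=ray(d,[(304,215),(340,222)],.064); v=g[1]-g[0]; print(g,np.linalg.norm(v),np.degrees(np.arctan2(v[1],v[0])),g.mean(0))
E
```

```text
[[ 0.47978183 -0.15235116  0.064     ]
 [ 0.50177496 -0.12503782  0.064     ]] 0.03506731222539499 51.158440889001504 [ 0.4907784  -0.13869449  0.064     ]
```

View pics/crop4.png

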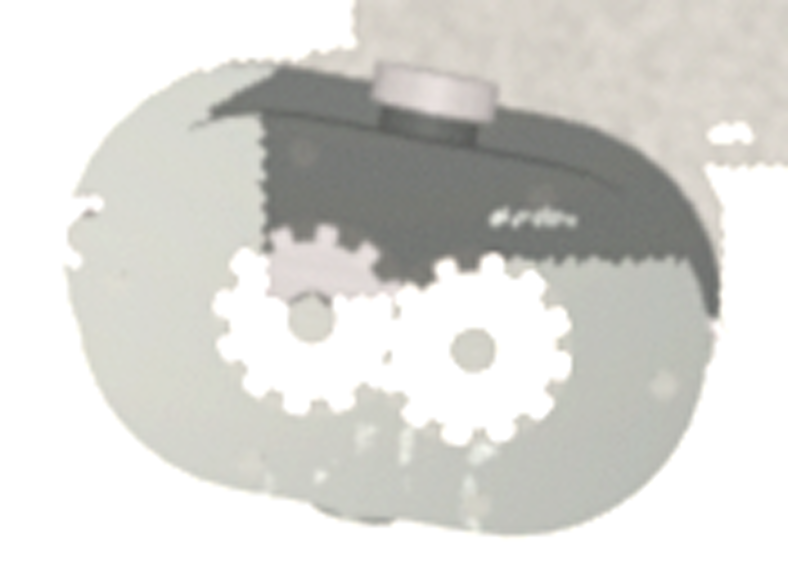

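Gear mid-point and flange edges agree: the oval flange is at about (0.491, -0.139) with yaw 51°. Next is the oval cover.

>>> send_rows(steps=[{"dp": [6,56,0],"roll": 0,"jaw": 100},{"dp": [12,112,0],"roll": 0,"jaw": 100},{"dp": [18,168,0],"roll": 0,"jaw": 100},{"dp": [24,225,0],"roll": 0,"jaw": 100},{"dp": [29,282,0],"roll": 0,"jaw": 100}])

```text
time_s: 7.38
tcp_pos: [0.5981, 0.1223, 0.2416]
eef_rot: [-180.0, -0.0, 152.1]
contact_force: [0.2, -0.5, 0.2]
gripper_width: 0.0877
gripper_force: 0.0
```

>>> send_rows(steps=[{"dp": [0,0,0],"roll": 0,"jaw": 100},{"dp": [0,0,0],"roll": 0,"jaw": 100}])

```text
time_s: 7.62
tcp_pos: [0.5973, 0.1208, 0.2411]
eef_rot: [-179.9, -0.1, 152.1]
contact_force: [-0.8, -0.6, 0.4]
gripper_width: 0.0878
gripper_force: 0.0
```

```bash
python3 - <<'E'
from h import *
d=np.load('w4.npy',allow_pickle=True).item()
f=np.array([(714,375),(427,145),(357,512),(80,280)])/4.5+[235,145]
P=ray(d,f,.064)[:,:2]-[.4908,-.1387]; a=np.radians(51.2); print((P@np.array([[np.cos(a),-np.sin(a)],[np.sin(a),np.cos(a)]])).round(4))
d=cap('wrist','w5.png'); np.save('w5.npy',d,allow_pickle=True)
s=r.get_state();print(s['tcp_pos'],s['eef_rot'],s['joints'][5])
E
```

```text
[[ 0.0695  0.0039]
 [-0.0004  0.0397]
 [ 0.0003 -0.0411]
 [-0.0665 -0.002 ]]
[0.59725189 0.12042767 0.24155763] [-1.79941349e+02 -3.64710700e-02  1.52080646e+02] -147.66880942454964
```

View pics/w5.png

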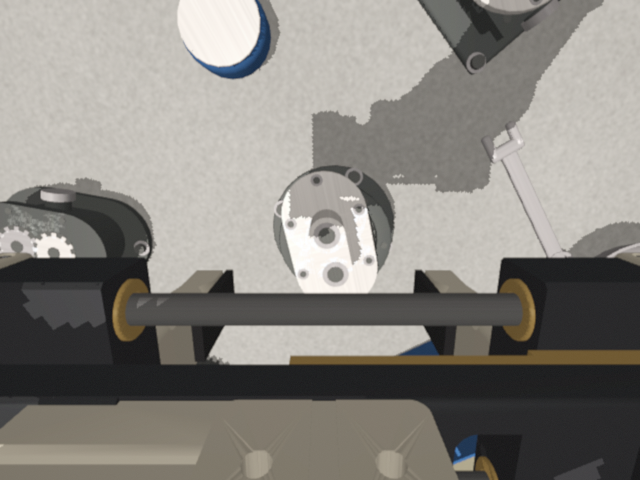

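Oval cover: nose holes are at (326,233) and (336,274), side plate holes at (290,224), (360,210), (303,274) and (369,261), and the end hole at (317,181).

```bash
python3 - <<'E'
from h import *
d=np.load('w5.npy',allow_pickle=True).item()
ang=lambda v:np.degrees(np.arctan2(v[1],v[0]))
n=ray(d,[(326,233),(336,274)],.114); p=ray(d,[(290,224),(303,274),(360,210),(369,261),(317,181)],.074)
print(n.mean(0),ang(n[1]-n[0])); c=p[:4].mean(0); print(c,ang(p[1]-p[0]),ang(p[3]-p[2]),ang(c-p[4]))
go(c[0],c[1],.094,yaw=ang(n[1]-n[0]))
E
```

```text
[0.61497889 0.11862944 0.114     ] -14.424873370645768
[0.6164421  0.11806422 0.074     ] -14.881820410931137 -16.51906111711145 -15.73761442886291
dp [-18.1   6.9 147.6] roll deg -13.5 rad -0.236 J6 -147.7 t 7.675
```

>>> send_rows(steps=[{"dp": [-17.5,7,0],"roll": -0.11,"jaw": 100},{"dp": [-17.5,7,0],"roll": -0.218,"jaw": 100},{"dp": [-17.5,7,40],"roll": -0.218,"jaw": 100},{"dp": [-17.5,7,70],"roll": -0.218,"jaw": 100},{"dp": [-17.5,7,70],"roll": -0.218,"jaw": 100}])

```text
time_s: 8.3
tcp_pos: [0.6147, 0.1176, 0.1702]
eef_rot: [-179.8, -0.2, 164.5]
contact_force: [0.1, 0.8, 0.1]
gripper_width: 0.0881
gripper_force: 0.0
```

>>> send_rows(steps=[{"dp": [0,0,0],"roll": 0,"jaw": 100},{"dp": [0,0,0],"roll": 0,"jaw": 100}])

```text
time_s: 8.55
tcp_pos: [0.6171, 0.1197, 0.1739]
eef_rot: [179.9, 0.1, 164.6]
contact_force: [-0.1, 0.3, -0.8]
gripper_width: 0.0871
gripper_force: 0.0
```

```bash
python3 - <<'E'
from h import *
d=cap('wrist','w6.png'); np.save('w6.npy',d,allow_pickle=True)
s=r.get_state();print(s['tcp_pos'],s['eef_rot'],s['joints'][5])
im=d['image'][130:330,200:440]; cv2.imwrite('pics/crop6.png',cv2.resize(im,None,fx=3,fy=3,interpolation=cv2.INTER_CUBIC))
E
```

```text
[0.616951   0.11985499 0.17366126] [1.79912610e+02 1.08723160e-01 1.64625379e+02] -134.1527115943976
```

View pics/crop6.png

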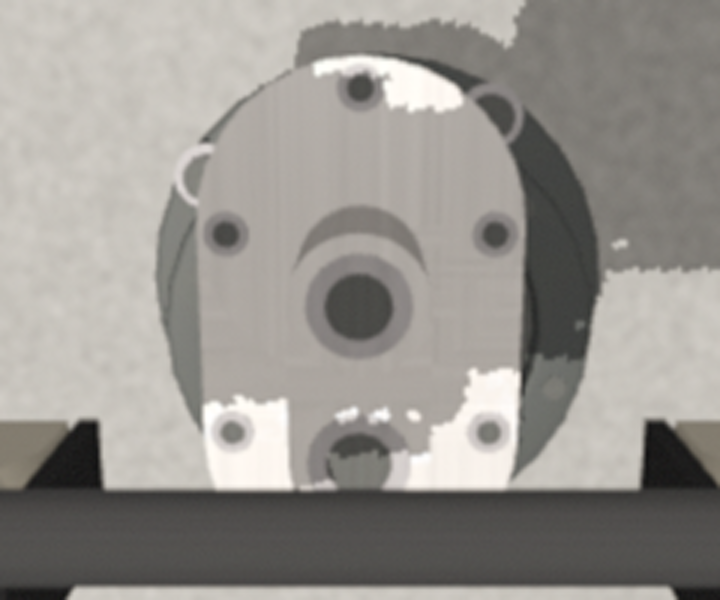

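The cover is in line with the gripper. In the crop, the side holes are at (227,234), (495,234), (232,432) and (488,432), and the nose hole at (359,306).

```bash
python3 - <<'E'
from h import *
d=np.load('w6.npy',allow_pickle=True).item()
ang=lambda v:np.degrees(np.arctan2(v[1],v[0]))
u=np.array([(227,234),(232,432),(495,234),(488,432),(360,88)])/3+[200,130]
p=ray(d,u,.074); c=p[:4].mean(0); print(c,ang(p[1]-p[0]),ang(p[3]-p[2]),ang(c-p[4]),np.linalg.norm(c-p[4]),np.linalg.norm(p[0]-p[3]))
n=ray(d,np.array([(359,306),(359,465)])/3+[200,130],.114);print(n.mean(0))
for i in range(3): go(c[0],c[1],.094); cap('wrist')
E
```

```text
[0.61608788 0.11815137 0.074     ] -15.905287768847336 -15.630148226548618 -15.373398828451755 0.05898427450170165 0.08094017278982145
[0.61616605 0.11812517 0.114     ]
dp [ 0.4 -1.9 79.7] roll deg 0 rad 0.0 J6 -134.2 t 8.6
dp [ 0.2 -1.9 79.4] roll deg 0 rad 0.0 J6 -134.2 t 8.65
dp [ 0.1 -1.9 79.1] roll deg 0 rad 0.0 J6 -134.2 t 8.7
```

>>> send_rows(newtons=30, steps=[{"dp": [0,-1.7,30],"roll": 0,"jaw": 100},{"dp": [0,-1.7,60],"roll": 0,"jaw": 100},{"dp": [0,-1.7,78],"roll": 0,"jaw": 100},{"dp": [0,-1.7,78],"roll": 0,"jaw": 60},{"dp": [0,-1.7,78],"roll": 0,"jaw": 5}])

```text
time_s: 9.38
tcp_pos: [0.6166, 0.1185, 0.0951]
eef_rot: [180.0, 0.1, 164.7]
contact_force: [0.3, 0.4, 0.0]
gripper_width: 0.073
gripper_force: 0.0
```

>>> send_rows(steps=[{"dp": [0,0,0],"roll": 0,"jaw": 5},{"dp": [0,0,0],"roll": 0,"jaw": 5},{"dp": [0,0,0],"roll": 0,"jaw": 5},{"dp": [0,0,0],"roll": 0,"jaw": 5}])

```text
time_s: 9.88
tcp_pos: [0.6159, 0.1182, 0.0942]
eef_rot: [180.0, 0.0, 164.6]
contact_force: [1.4, 0.3, 1.2]
gripper_width: 0.0331
gripper_force: 0.0
```

```bash
python3 - <<'E'
from h import *
for i in range(2): print(r.get_state()['tcp_pos']); go(.4913,-.1381,yaw=51.2); cap('wrist')
E
```

```text
[0.6158572  0.11817245 0.09420804]
dp [  52.2 -280.1    0. ] roll deg -66.6 rad -1.162 J6 -134.0 t 9.875
[0.61581775 0.11811227 0.09419659]
dp [  52.2 -280.     0. ] roll deg -66.6 rad -1.162 J6 -134.0 t 9.925
```

>>> send_rows(steps=[{"dp": [0,0,0],"roll": 0,"jaw": 5},{"dp": [0,0,0],"roll": 0,"jaw": 5},{"dp": [0,0,-10],"roll": 0,"jaw": 5},{"dp": [0,0,-40],"roll": 0,"jaw": 5},{"dp": [0,0,-70],"roll": 0,"jaw": 5}])

```text
time_s: 10.6
tcp_pos: [0.6155, 0.1181, 0.1647]
eef_rot: [-180.0, -0.1, 164.6]
contact_force: [-0.8, -0.1, -0.6]
gripper_width: 0.03
gripper_force: 30.0
```

>>> send_rows(steps=[{"dp": [8,-40,0],"roll": -0.16,"jaw": 5},{"dp": [16,-90,0],"roll": -0.33,"jaw": 5},{"dp": [26,-140,0],"roll": -0.5,"jaw": 5},{"dp": [36,-190,0],"roll": -0.66,"jaw": 5},{"dp": [45,-240,0],"roll": -0.83,"jaw": 5}])

```text
time_s: 11.22
tcp_pos: [0.5078, -0.1025, 0.1645]
eef_rot: [180.0, 0.0, -147.5]
contact_force: [0.8, -0.6, -2.6]
gripper_width: 0.0295
gripper_force: 30.0
```

```bash
python3 - <<'E'
from h import *
print(r.get_state()['gripper_force']);go(.4913,-.1381,.0922,yaw=51.2)
E
```

```text
29.99730259180069
dp [ 33.1 -21.1  72.3] roll deg -18.7 rad -0.326 J6 -67.8 t 11.225
```

>>> send_rows(steps=[{"dp": [17,-10,0],"roll": -0.17,"jaw": 5},{"dp": [33,-21,0],"roll": -0.327,"jaw": 5},{"dp": [33,-21,10],"roll": -0.327,"jaw": 5},{"dp": [33,-21,40],"roll": -0.327,"jaw": 5},{"dp": [33,-21,55],"roll": -0.327,"jaw": 5}])

```text
time_s: 11.85
tcp_pos: [0.4913, -0.1362, 0.1075]
eef_rot: [179.9, -0.1, -129.2]
contact_force: [0.4, -0.7, -2.5]
gripper_width: 0.0298
gripper_force: 30.0
```

>>> send_rows(steps=[{"dp": [0,0,0],"roll": 0,"jaw": 5}])

```text
time_s: 11.98
tcp_pos: [0.4914, -0.1364, 0.1079]
eef_rot: [179.9, -0.1, -129.1]
contact_force: [-0.1, 0.7, -2.2]
gripper_width: 0.0298
gripper_force: 30.0
```

```bash
python3 - <<'E'
from h import *
for i in range(4): go(.4913,-.1381,.0922,yaw=51.2);cap('wrist')
E
```

```text
dp [ 1.4 -1.  15.7] roll deg -0.3 rad -0.006 J6 -45.7 t 11.975
dp [ 1.8 -0.4 16.7] roll deg -0.3 rad -0.005 J6 -45.7 t 12.025
dp [ 2.2  0.  17.3] roll deg -0.3 rad -0.005 J6 -45.7 t 12.075
dp [ 2.3  0.2 17.6] roll deg -0.3 rad -0.005 J6 -45.6 t 12.125
```

>>> send_rows(steps=[{"dp": [2,-0.2,8],"roll": -0.005,"jaw": 5},{"dp": [2,-0.2,13],"roll": -0.005,"jaw": 5},{"dp": [2,-0.2,16],"roll": -0.005,"jaw": 5},{"dp": [2,-0.2,16.5],"roll": -0.005,"jaw": 5}])

```text
time_s: 12.68
tcp_pos: [0.4908, -0.1384, 0.0923]
eef_rot: [180.0, -0.0, -128.8]
contact_force: [-0.6, 0.3, -2.9]
gripper_width: 0.0299
gripper_force: 30.0
```

```bash
python3 - <<'E'
from h import *
for i in range(4): go(.4913,-.1381,.0922,yaw=51.2);cap('wrist');print(r.get_state()['contact_force'][2])
E
```

```text
dp [-0.5 -0.2  0.1] roll deg 0.0 rad 0.0 J6 -45.1 t 12.675
-2.083665912945627
dp [-0.5 -0.1  0.2] roll deg 0.0 rad 0.0 J6 -45.1 t 12.725
-2.6046376974455696
dp [-0.4 -0.   0.3] roll deg 0.0 rad 0.0 J6 -45.1 t 12.775
-2.045089316865934
dp [-0.3  0.   0.4] roll deg 0.0 rad 0.0 J6 -45.1 t 12.825
-1.3967096601641933
```

Not touching yet (weight still on the wrist). I'll ease down another 1 mm, then release and rise.

>>> send_rows(steps=[{"dp": [-0.3,0,0.7],"roll": 0,"jaw": 5},{"dp": [-0.3,0,1],"roll": 0,"jaw": 5},{"dp": [-0.3,0,1],"roll": 0,"jaw": 5}])

```text
time_s: 13.25
tcp_pos: [0.4913, -0.1382, 0.0921]
eef_rot: [-180.0, 0.0, -128.8]
contact_force: [-2.9, 1.1, 5.4]
gripper_width: 0.03
gripper_force: 30.0
```

>>> send_rows(steps=[{"dp": [0,0,0],"roll": 0,"jaw": 60},{"dp": [0,0,0],"roll": 0,"jaw": 100},{"dp": [0,0,0],"roll": 0,"jaw": 100},{"dp": [0,0,-30],"roll": 0,"jaw": 100},{"dp": [0,0,-80],"roll": 0,"jaw": 100}])

```text
time_s: 13.88
tcp_pos: [0.49, -0.1381, 0.1709]
eef_rot: [179.8, -0.2, -128.8]
contact_force: [2.0, 0.4, -0.3]
gripper_width: 0.0743
gripper_force: 0.0
```

>>> send_rows(steps=[{"dp": [0,0,-50],"roll": 0,"jaw": 100},{"dp": [0,0,-67],"roll": 0,"jaw": 100},{"dp": [0,0,-67],"roll": 0,"jaw": 100}])

```text
time_s: 14.25
tcp_pos: [0.4919, -0.1381, 0.2399]
eef_rot: [-179.9, 0.1, -128.8]
contact_force: [0.6, -0.4, -0.2]
gripper_width: 0.0873
gripper_force: 0.0
```

```bash
python3 - <<'E'
from h import *
d=cap('wrist','w7.png'); np.save('w7.npy',d,allow_pickle=True)
s=r.get_state();print(s['tcp_pos'],s['eef_rot'],s['joints'][5],proj(d,[(.4913,-.1381,.072),(.616,.118,.066)]))
im=d['image'][100:300,200:440]; cv2.imwrite('pics/crop7.png',cv2.resize(im,None,fx=3,fy=3,interpolation=cv2.INTER_CUBIC))
E
```

```text
[ 0.49112564 -0.13800646  0.23848061] [-1.79983241e+02  4.50191476e-02 -1.28800038e+02] -45.164403988665654 [[323.34451341 221.50151321]
 [378.70127169 458.92236919]]
```

View pics/crop7.png

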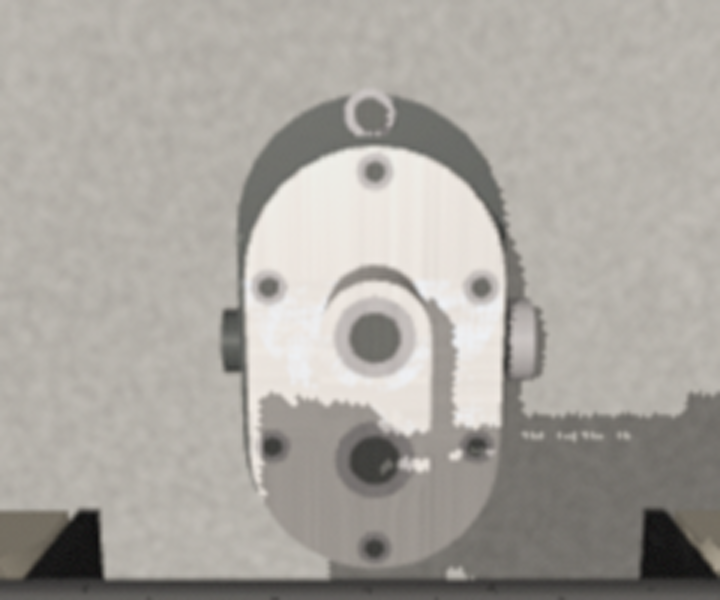

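The oval cover sits in line: plate end holes (374,171) and (374,548), foot symmetric around it. Next I'll look at the bare round housing.

>>> send_rows(steps=[{"dp": [-55,13,0],"roll": 0,"jaw": 100},{"dp": [-111,26,0],"roll": 0,"jaw": 100},{"dp": [-166,39,0],"roll": 0,"jaw": 100},{"dp": [-222,51,0],"roll": 0,"jaw": 100},{"dp": [-277,63,0],"roll": 0,"jaw": 100}])

```text
time_s: 14.92
tcp_pos: [0.6156, 0.1189, 0.2365]
eef_rot: [179.9, -0.1, -128.8]
contact_force: [1.3, -0.9, 1.0]
gripper_width: 0.0878
gripper_force: 0.0
```

>>> send_rows(steps=[{"dp": [0,0,0],"roll": 0,"jaw": 100},{"dp": [0,0,0],"roll": 0,"jaw": 100}])

```text
time_s: 15.18
tcp_pos: [0.6148, 0.1171, 0.2365]
eef_rot: [179.9, -0.2, -128.8]
contact_force: [-0.1, -0.1, 0.1]
gripper_width: 0.0879
gripper_force: 0.0
```

```bash
python3 - <<'E'
from h import *
d7=np.load('w7.npy',allow_pickle=True).item()
e=ray(d7,np.array([(374,171),(374,548),(269,287),(481,287),(272,446),(477,446)])/3+[200,100],.072); print(e[:2].mean(0),e[2:].mean(0))
d=cap('wrist','w8.png'); np.save('w8.npy',d,allow_pickle=True)
s=r.get_state();print(s['tcp_pos'],s['eef_rot'],s['joints'][5],proj(d,[(.616,.118,.066)]))
# rectify the flange plane: 0.5 mm/px, so circles are circles
W=np.array([(.516,.018),(.716,.018),(.716,.218),(.516,.218)]); src=proj(d,np.c_[W,[.066]*4]).astype('f4')
M=cv2.getPerspectiveTransform(src,np.array([(0,0),(400,0),(400,400),(0,400)],'f4'))
im=cv2.warpPerspective(d['image'],M,(400,400)); cv2.imwrite('pics/rect8.png',cv2.hconcat([im,cv2.convertScaleAbs(im,alpha=2)]))
g=cv2.GaussianBlur(cv2.cvtColor(im,cv2.COLOR_BGR2GRAY),(5,5),1)
for lo,hi in ((76,84),(104,112)):
    c=cv2.HoughCircles(g,cv2.HOUGH_GRADIENT,1,3,param1=60,param2=12,minRadius=lo,maxRadius=hi)
    if c is not None: print(lo,[( round(.516+x*.0005,4),round(.018+y*.0005,4),rr/2) for x,y,rr in c[0][:4]])
E
```

```text
[ 0.4910875  -0.13641504  0.072     ] [ 0.49087407 -0.1363252   0.072     ]
[0.61481228 0.11655507 0.23716869] [ 1.79934934e+02 -1.26059937e-01 -1.28805597e+02] -67.37730605168163 [[321.73483514 223.76444622]]
76 [(np.float32(0.6178), np.float32(0.1218), np.float32(40.45)), (np.float32(0.6188), np.float32(0.1202), np.float32(38.95)), (np.float32(0.6162), np.float32(0.1202), np.float32(38.9)), (np.float32(0.6157), np.float32(0.1222), np.float32(38.4))]
104 [(np.float32(0.6182), np.float32(0.1222), np.float32(52.95)), (np.float32(0.6178), np.float32(0.1208), np.float32(53.5)), (np.float32(0.6162), np.float32(0.1212), np.float32(54.6)), (np.float32(0.6112), np.float32(0.1112), np.float32(55.15))]
```

View pics/rect8.png

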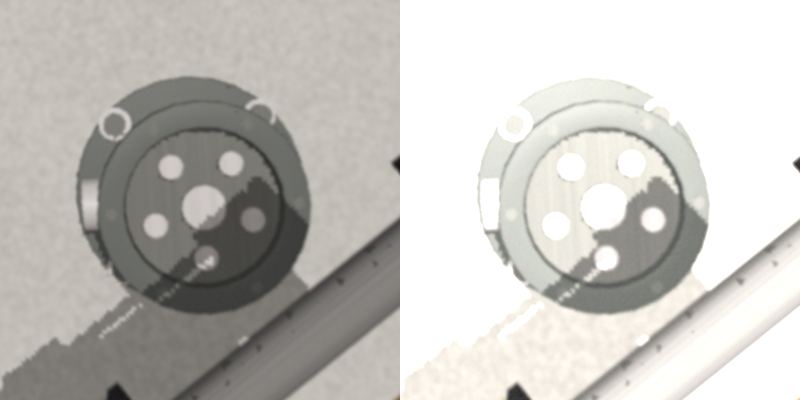

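Rectified view (0.5 mm/px): the hollow spans x 124..284, y 128..285 and the flange about 98..310, 100..314, so the round flange centre is at about (204,207) px. That gives a TCP target of about (0.6185, 0.120). On to the round cover.

>>> send_rows(steps=[{"dp": [-20,54,0],"roll": 0,"jaw": 100},{"dp": [-40,107,0],"roll": 0,"jaw": 100},{"dp": [-60,161,0],"roll": 0,"jaw": 100},{"dp": [-81,214,0],"roll": 0,"jaw": 100},{"dp": [-101,268,0],"roll": 0,"jaw": 100}])

```text
time_s: 15.85
tcp_pos: [0.4691, 0.3638, 0.2389]
eef_rot: [180.0, 0.0, -128.9]
contact_force: [0.5, 0.7, 0.7]
gripper_width: 0.0876
gripper_force: 0.0
```

>>> send_rows(steps=[{"dp": [0,0,0],"roll": 0,"jaw": 100},{"dp": [0,0,0],"roll": 0,"jaw": 100}])

```text
time_s: 16.1
tcp_pos: [0.4699, 0.3629, 0.2386]
eef_rot: [-180.0, -0.0, -128.8]
contact_force: [0.2, -0.4, -0.6]
gripper_width: 0.0875
gripper_force: 0.0
```

```bash
cat >> h.py <<'E'
def rect(d,cx,cy,z,h=.1):  # metric top view, 0.5 mm/px
    W=np.array([(cx-h,cy-h),(cx+h,cy-h),(cx+h,cy+h),(cx-h,cy+h)]); n=int(h*4000)
    M=cv2.getPerspectiveTransform(proj(d,np.c_[W,[z]*4]).astype('f4'),np.array([(0,0),(n,0),(n,n),(0,n)],'f4'))
    return cv2.warpPerspective(d['image'],M,(n,n))
def circ(im,lo,hi,cx,cy,h=.1):
    g=cv2.GaussianBlur(cv2.cvtColor(im,cv2.COLOR_BGR2GRAY),(5,5),1)
    c=cv2.HoughCircles(g,cv2.HOUGH_GRADIENT,1,3,param1=60,param2=12,minRadius=lo,maxRadius=hi)
    return [] if c is None else [(round(float(cx-h+x*.0005),4),round(float(cy-h+y*.0005),4),float(q)/2) for x,y,q in c[0][:4]]
E
python3 - <<'E'
from h import *
d=cap('wrist','w9.png'); np.save('w9.npy',d,allow_pickle=True)
s=r.get_state();print(s['tcp_pos'],s['eef_rot'],s['joints'][5])
a=rect(d,.47,.364,.070); b=rect(d,.47,.364,.110); cv2.imwrite('pics/rect9.png',cv2.hconcat([a,b]))
print(circ(a,100,108,.47,.364)); print(circ(b,30,36,.47,.364))
E
```

```text
[0.47031136 0.36253163 0.23863337] [-1.79996108e+02 -5.63407011e-03 -1.28852303e+02] -95.32619990897865
[(0.4683, 0.3618, 51.45000076293945), (0.4703, 0.3623, 52.599998474121094), (0.4693, 0.3638, 53.150001525878906), (0.4698, 0.3608, 50.400001525878906)]
[(0.4698, 0.3623, 16.5), (0.4653, 0.3577, 15.449999809265137), (0.4633, 0.3602, 17.700000762939453), (0.4438, 0.3357, 17.100000381469727)]
```

View pics/rect9.png

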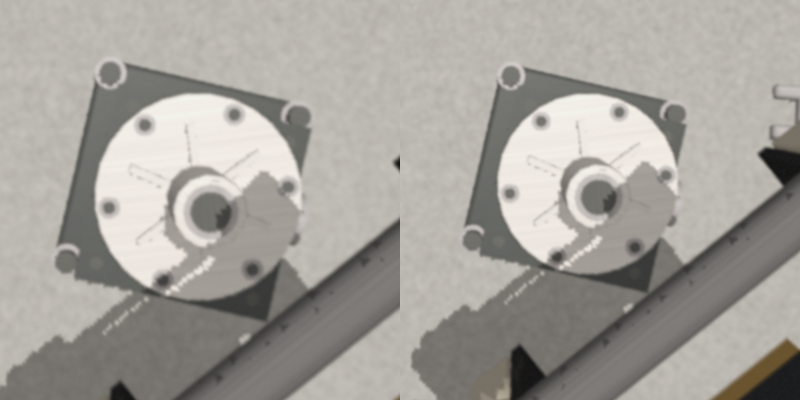

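Rectified view: the cover plate spans x 95..301, y 93..300 (centre (0.469,0.362)), and the nose agrees. Gripping now.

>>> send_rows(newtons=30, steps=[{"dp": [1.3,0,45],"roll": 0,"jaw": 100},{"dp": [1.3,0,95],"roll": 0,"jaw": 100},{"dp": [1.3,0,130],"roll": 0,"jaw": 100},{"dp": [1.3,0,148],"roll": 0,"jaw": 100},{"dp": [1.3,0,148],"roll": 0,"jaw": 60}])

```text
time_s: 16.77
tcp_pos: [0.4694, 0.3606, 0.0892]
eef_rot: [-180.0, -0.2, -128.9]
contact_force: [0.5, -0.3, 0.8]
gripper_width: 0.0819
gripper_force: 0.0
```

>>> send_rows(steps=[{"dp": [0,0,0],"roll": 0,"jaw": 10},{"dp": [0,0,0],"roll": 0,"jaw": 10},{"dp": [0,0,0],"roll": 0,"jaw": 10},{"dp": [0,0,0],"roll": 0,"jaw": 10},{"dp": [0,0,0],"roll": 0,"jaw": 10}])

```text
time_s: 17.4
tcp_pos: [0.4692, 0.3629, 0.0908]
eef_rot: [-180.0, 0.0, -128.8]
contact_force: [1.0, -2.1, 0.1]
gripper_width: 0.0333
gripper_force: 1.0
```

>>> send_rows(steps=[{"dp": [0,0,0],"roll": 0,"jaw": 10}])

```text
time_s: 17.52
tcp_pos: [0.4692, 0.3629, 0.0908]
eef_rot: [-180.0, 0.0, -128.8]
contact_force: [-0.8, 0.1, 2.4]
gripper_width: 0.0324
gripper_force: 30.0
```

```bash
python3 - <<'E'
from h import *
s=r.get_state();print(s['tcp_pos'],s['gripper_force'],s['gripper_width'],s['joints'][5]);go(.6185,.1202)
E
```

```text
[0.46920414 0.36291861 0.09076074] 30.000304877758026 0.03239824724241624 -95.37255511670148
dp [  95.7 -268.4    0. ] roll deg 0 rad 0.0 J6 -95.4 t 17.525
```

>>> send_rows(steps=[{"dp": [0,0,-10],"roll": 0,"jaw": 10},{"dp": [0,0,-40],"roll": 0,"jaw": 10},{"dp": [0,0,-70],"roll": 0,"jaw": 10},{"dp": [10,-28,-70],"roll": 0,"jaw": 10},{"dp": [28,-78,-70],"roll": 0,"jaw": 10}])

```text
time_s: 18.15
tcp_pos: [0.5123, 0.2927, 0.1614]
eef_rot: [180.0, 0.1, -128.6]
contact_force: [0.3, 0.4, -3.4]
gripper_width: 0.0324
gripper_force: 30.0
```

>>> send_rows(steps=[{"dp": [18,-51,0],"roll": 0,"jaw": 10},{"dp": [36,-102,0],"roll": 0,"jaw": 10},{"dp": [54,-152,0],"roll": 0,"jaw": 10},{"dp": [68,-190,0],"roll": 0,"jaw": 10},{"dp": [68,-190,20],"roll": 0,"jaw": 10}])

```text
time_s: 18.77
tcp_pos: [0.6199, 0.1178, 0.1417]
eef_rot: [-179.9, 0.1, -129.0]
contact_force: [-0.0, 0.7, -3.2]
gripper_width: 0.0324
gripper_force: 30.0
```

>>> send_rows(steps=[{"dp": [0,0,25],"roll": 0,"jaw": 10},{"dp": [0,0,35],"roll": 0,"jaw": 10},{"dp": [0,0,35],"roll": 0,"jaw": 10}])

```text
time_s: 19.15
tcp_pos: [0.6175, 0.1201, 0.1052]
eef_rot: [180.0, -0.1, -128.8]
contact_force: [-0.5, -0.7, -2.5]
gripper_width: 0.0325
gripper_force: 30.0
```

```bash
python3 - <<'E'
from h import *
for i in range(3): go(.6185,.1202,.0948); cap('wrist')
E
```

```text
dp [-0.7 -0.7 10.4] roll deg 0 rad 0.0 J6 -67.5 t 19.15
dp [-0.1 -0.4 11.2] roll deg 0 rad 0.0 J6 -67.5 t 19.2
dp [ 0.2 -0.3 11.7] roll deg 0 rad 0.0 J6 -67.5 t 19.25
```

>>> send_rows(steps=[{"dp": [0,-0.4,6],"roll": 0,"jaw": 10},{"dp": [0,-0.4,10],"roll": 0,"jaw": 10},{"dp": [0,-0.4,11.5],"roll": 0,"jaw": 10},{"dp": [0,-0.4,12],"roll": 0,"jaw": 10},{"dp": [0,-0.4,12],"roll": 0,"jaw": 10}])

```text
time_s: 19.92
tcp_pos: [0.6181, 0.12, 0.0948]
eef_rot: [-180.0, 0.0, -128.8]
contact_force: [-5.5, -0.3, 7.5]
gripper_width: 0.0324
gripper_force: 30.0
```

```bash
python3 - <<'E'
from h import *
for i in range(2): go(.6185,.1202,.0948); cap('wrist'); print(r.get_state()['contact_force'])
E
```

```text
dp [-0.4 -0.1  0. ] roll deg 0 rad 0.0 J6 -67.5 t 19.925
[-5.3972307  -0.09622008  7.71730203]
dp [-0.5 -0.2 -0. ] roll deg 0 rad 0.0 J6 -67.5 t 19.975
[-4.78238583  1.75581342  8.09517757]
```

In contact. Release, rise and go back over the bare square housing.

>>> send_rows(steps=[{"dp": [0,0,0],"roll": 0,"jaw": 60},{"dp": [0,0,0],"roll": 0,"jaw": 100},{"dp": [0,0,0],"roll": 0,"jaw": 100},{"dp": [0,0,-30],"roll": 0,"jaw": 100},{"dp": [0,0,-85],"roll": 0,"jaw": 100}])

```text
time_s: 20.65
tcp_pos: [0.6169, 0.1193, 0.1771]
eef_rot: [179.9, -0.3, -128.8]
contact_force: [2.1, 0.9, -0.6]
gripper_width: 0.0768
gripper_force: 0.0
```

>>> send_rows(steps=[{"dp": [0,0,-45],"roll": 0,"jaw": 100},{"dp": [0,0,-60],"roll": 0,"jaw": 100},{"dp": [0,0,-60],"roll": 0,"jaw": 100},{"dp": [0,0,-60],"roll": 0,"jaw": 100}])

```text
time_s: 21.15
tcp_pos: [0.6174, 0.1196, 0.2367]
eef_rot: [179.9, -0.1, -128.8]
contact_force: [-0.4, -0.3, -0.2]
gripper_width: 0.0878
gripper_force: 0.0
```

```bash
python3 - <<'E'
from h import *
d=cap('wrist','w10.png'); np.save('w10.npy',d,allow_pickle=True)
print(r.get_state()['tcp_pos'])
a=rect(d,.618,.12,.074); b=rect(d,.618,.12,.114); cv2.imwrite('pics/rect10.png',cv2.hconcat([a,b]))
print(circ(a,100,108,.618,.12)); print(circ(b,30,36,.618,.12))
E
```

```text
[0.61745272 0.11963314 0.23654831]
[(0.6173, 0.1192, 50.95000076293945), (0.6168, 0.1173, 53.70000076293945), (0.6168, 0.1213, 52.599998474121094), (0.6102, 0.1098, 53.150001525878906)]
[(0.6123, 0.1173, 17.149999618530273), (0.6127, 0.1153, 15.449999809265137), (0.6173, 0.1198, 15.949999809265137), (0.6177, 0.1213, 17.149999618530273)]
```

>>> send_rows(steps=[{"dp": [-19,53,0],"roll": 0,"jaw": 100},{"dp": [-38,107,0],"roll": 0,"jaw": 100},{"dp": [-57,161,0],"roll": 0,"jaw": 100},{"dp": [-76,214,0],"roll": 0,"jaw": 100},{"dp": [-95,268,0],"roll": 0,"jaw": 100}])

```text
time_s: 21.82
tcp_pos: [0.4674, 0.3628, 0.2371]
eef_rot: [-180.0, -0.1, -128.8]
contact_force: [1.6, 0.7, -0.6]
gripper_width: 0.0879
gripper_force: 0.0
```

>>> send_rows(steps=[{"dp": [0,0,0],"roll": 0,"jaw": 100},{"dp": [0,0,0],"roll": 0,"jaw": 100},{"dp": [0,0,0],"roll": 0,"jaw": 100}])

```text
time_s: 22.2
tcp_pos: [0.4693, 0.3608, 0.2379]
eef_rot: [-180.0, -0.1, -128.9]
contact_force: [0.1, -0.1, 0.0]
gripper_width: 0.0878
gripper_force: 0.0
```

```bash
python3 - <<'E'
from h import *
d=cap('wrist','w11.png'); np.save('w11.npy',d,allow_pickle=True)
s=r.get_state();print(s['tcp_pos'],s['eef_rot'],s['joints'][5])
a=rect(d,.47,.362,.062)
b=cv2.imread('pics/rect10.png')[:,:400]
cv2.imwrite('pics/rect11.png',cv2.hconcat([cv2.convertScaleAbs(a,alpha=1.3),b]))
print(circ(a,62,68,.47,.362))
E
```

```text
[0.46938444 0.36077251 0.23816102] [-1.79995646e+02 -4.26621986e-02 -1.28876152e+02] -95.32648822297874
[(0.4668, 0.3647, 31.5), (0.4647, 0.3663, 31.5), (0.4673, 0.3663, 33.150001525878906), (0.4683, 0.3683, 33.70000076293945)]
```

View pics/rect11.png

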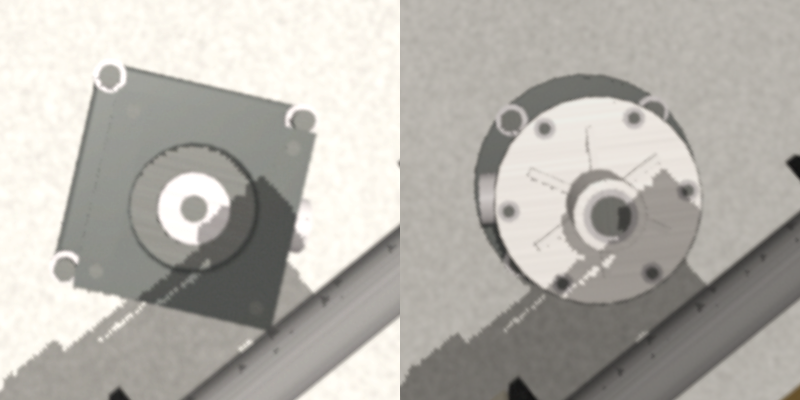

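Left: the square housing's hollow is centred at (193.5,208) px and its edges run at about 13°. Right: the round cover plate spans x 96..301, y 96..304. I'll cross-check frames between pictures with the fixed foot bolts.

```bash
python3 - <<'E'
from h import *
L=lambda n:np.load(n+'.npy',allow_pickle=True).item()
def bolt(d,px,cx,cy,z,zb=.014):
    px=np.array(px,float); P=np.c_[cx-.1+px[:,0]*.0005,cy-.1+px[:,1]*.0005,[z]*len(px)]
    return ray(d,proj(d,P),zb)[:,:2]
a=bolt(L('w8'),[(115,124),(262,112)],.616,.118,.066); b=bolt(L('w10'),[(111,118),(254,110)],.618,.12,.074); print('round shift w10-w8',(b-a).round(4).tolist())
a=bolt(L('w9'),[(110,72),(297,114),(66,258)],.47,.364,.07); b=bolt(L('w11'),[(110,76),(301,120),(66,267)],.47,.362,.062); print('sq shift w11-w9',(b-a).round(4).tolist())
m=b-0; print('foot bolts',b.round(4).tolist(),'diag mid',((b[1]+b[2])/2).round(4)); v=b[1]-b[0]; w=b[2]-b[0]; print(np.degrees(np.arctan2(v[1],v[0])),np.degrees(np.arctan2(w[1],w[0]))-90)
im=rect(L('w11'),.47,.362,.062)
e=cv2.Canny(cv2.GaussianBlur(cv2.cvtColor(im,6),(5,5),1),15,45); ls=cv2.HoughLinesP(e,1,np.pi/720,30,minLineLength=60,maxLineGap=8)
for x1,y1,x2,y2 in ls[:,0]:
    t=np.degrees(np.arctan2(y2-y1,x2-x1))
    if abs((t-13+45)%90-45)<6: print((x1,y1,x2,y2),round((t+45)%90-45,2))
E
```

```text
round shift w10-w8 [[-0.0005, -0.0013], [-0.0006, 0.001]]
sq shift w11-w9 [[0.0002, 0.0006], [-0.0002, 0.0012], [0.0008, 0.0008]]
foot bolts [[0.4247, 0.2985], [0.5345, 0.3238], [0.3994, 0.4084]] diag mid [0.467  0.3661]
12.972706361048303 12.972706361048353
(np.int32(73), np.int32(286), np.int32(265), np.int32(330)) 12.91
(np.int32(59), np.int32(258), np.int32(100), np.int32(80)) 12.97
(np.int32(55), np.int32(250), np.int32(95), np.int32(81)) 13.32
(np.int32(118), np.int32(69), np.int32(238), np.int32(96)) 12.68
(np.int32(128), np.int32(66), np.int32(272), np.int32(100)) 13.28
(np.int32(272), np.int32(324), np.int32(315), np.int32(134)) 12.75
(np.int32(181), np.int32(78), np.int32(292), np.int32(104)) 13.18
(np.int32(148), np.int32(76), np.int32(259), np.int32(101)) 12.69
(np.int32(84), np.int32(147), np.int32(99), np.int32(79)) 12.44
(np.int32(60), np.int32(251), np.int32(81), np.int32(160)) 12.99
(np.int32(67), np.int32(198), np.int32(93), np.int32(87)) 13.18
```

Bolts and hollow agree: the square face is at (0.4669, 0.366) with yaw 13.0°, and the round cover is within ~1.5 mm of centre. Now to fetch the square cover from the block.

>>> send_rows(steps=[{"dp": [44.5,-35.5,0],"roll": 0,"jaw": 100},{"dp": [89,-71,0],"roll": 0,"jaw": 100},{"dp": [133.5,-106.5,0],"roll": 0,"jaw": 100},{"dp": [178,-142,0],"roll": 0,"jaw": 100},{"dp": [222.5,-177.5,0],"roll": 0,"jaw": 100}])

```text
time_s: 22.88
tcp_pos: [0.4676, 0.0745, 0.2388]
eef_rot: [-180.0, 0.0, -128.9]
contact_force: [1.0, -0.9, -0.2]
gripper_width: 0.0883
gripper_force: 0.0
```

>>> send_rows(steps=[{"dp": [44.5,-35.5,0],"roll": 0,"jaw": 100},{"dp": [89,-71,0],"roll": 0,"jaw": 100},{"dp": [133.5,-106.5,0],"roll": 0,"jaw": 100},{"dp": [178,-142,0],"roll": 0,"jaw": 100},{"dp": [222.5,-177.5,0],"roll": 0,"jaw": 100}])

```text
time_s: 23.5
tcp_pos: [0.4661, -0.2102, 0.2389]
eef_rot: [-180.0, 0.0, -128.9]
contact_force: [0.9, 0.5, -0.8]
gripper_width: 0.0878
gripper_force: 0.0
```

>>> send_rows(steps=[{"dp": [44.5,-35.5,0],"roll": -0.09,"jaw": 100},{"dp": [89,-71,0],"roll": -0.189,"jaw": 100},{"dp": [133,-106,0],"roll": -0.189,"jaw": 100},{"dp": [133,-106,0],"roll": -0.189,"jaw": 100},{"dp": [133,-106,0],"roll": -0.189,"jaw": 100}])

```text
time_s: 24.12
tcp_pos: [0.4651, -0.3782, 0.2381]
eef_rot: [180.0, 0.0, -118.1]
contact_force: [0.1, 0.6, 0.0]
gripper_width: 0.0878
gripper_force: 0.0
```

```bash
python3 - <<'E'
from h import *
d=cap('wrist','w12.png'); np.save('w12.npy',d,allow_pickle=True)
s=r.get_state();print(s['tcp_pos'],s['eef_rot'],s['joints'][5])
a=rect(d,.466,-.377,.068); g=cv2.cvtColor(a,6)
m=((g>105)*255).astype('uint8'); m=cv2.morphologyEx(m,2,np.ones((5,5))) # bright plate on black rubber
n,l,st,c=cv2.connectedComponentsWithStats(m); 
for i in range(1,n):
    if st[i,4]>3000: print(st[i],(c[i]*.0005+[.366,-.477]).round(4))
e=cv2.Canny(cv2.GaussianBlur(g,(5,5),1),30,90); ls=cv2.HoughLinesP(e,1,np.pi/720,30,minLineLength=50,maxLineGap=8)
ca,sa=np.cos(np.radians(62)),np.sin(np.radians(62))
for x1,y1,x2,y2 in ls[:,0]:
    t=np.degrees(np.arctan2(y2-y1,x2-x1)); q=((t-62+45)%90-45)
    if abs(q)<8:
        mx,my=(x1+x2)/4-100,(y1+y2)/4-100
        print('along' if abs((t-62+45)%180-45)<8 else 'across',round(q,1),'u %.1f v %.1f'%(mx*ca+my*sa,-mx*sa+my*ca))
go(.466,-.377,.088,yaw=62)
E
```

```text
[ 0.46549369 -0.37752105  0.23845887] [ 1.79984186e+02  7.80595628e-03 -1.18021781e+02] -7.632932821893639
[    0     0   400   400 82885] [ 0.4535 -0.3961]
[   68    74   259   258 37850] [ 0.4641 -0.3764]
[  160   271   240   129 10564] [ 0.5163 -0.3035]
[ 272  331  128   69 4678] [ 0.5437 -0.289 ]
across 0.1 u 69.3 v 2.9
across 0.1 u 54.9 v -2.5
across 0.3 u -60.8 v -2.3
across 0.2 u -48.3 v 2.4
along 0.3 u -3.5 v -60.5
across 0.1 u -64.5 v 0.5
across 0.1 u 49.2 v 1.8
along 0.0 u 5.5 v 50.8
along -0.2 u -0.7 v -46.5
along -0.4 u 32.2 v 56.5
across -0.2 u 104.9 v -21.5
along 0.2 u -3.4 v -60.1
across 0.2 u 54.4 v 27.5
across -0.6 u -14.9 v 2.5
across 0.1 u 69.6 v -51.6
along 0.1 u -29.6 v 56.7
along 0.8 u 8.2 v 20.8
across 1.2 u 35.5 v 24.8
across -0.2 u -8.5 v 3.1
across 0.0 u 49.0 v -3.7
along 0.4 u -10.4 v 50.5
across 3.2 u 27.6 v 41.8
across 0.3 u -61.1 v -23.5
across 0.7 u 17.7 v 105.1
along 0.7 u -0.8 v 56.8
across -3.4 u 18.2 v -30.5
along -0.2 u -26.3 v -46.8
across 0.0 u 39.1 v 25.6
across 0.8 u 35.0 v 21.5
across 0.4 u -48.6 v -5.5
across -3.8 u 18.8 v -28.5
along -0.5 u 37.3 v 56.1
across 0.1 u 69.6 v 59.1
across -0.7 u -15.4 v 2.9
along 1.4 u 11.7 v 26.0
across -0.2 u -8.0 v 3.4
across 0.0 u -64.4 v -0.8
across 0.0 u 104.6 v -17.2
dp [ -0.7  -0.2 150.5] roll deg -0.0 rad -0.0 J6 -7.6 t 24.175
```

>>> send_rows(newtons=30, steps=[{"dp": [-0.5,1.2,45],"roll": 0,"jaw": 100},{"dp": [-0.5,1.2,95],"roll": 0,"jaw": 100},{"dp": [-0.5,1.2,130],"roll": 0,"jaw": 100},{"dp": [-0.5,1.2,149.5],"roll": 0,"jaw": 100},{"dp": [-0.5,1.2,149.5],"roll": 0,"jaw": 60}])

```text
time_s: 24.8
tcp_pos: [0.4647, -0.375, 0.0881]
eef_rot: [179.8, -0.0, -117.9]
contact_force: [0.5, 0.3, 0.7]
gripper_width: 0.0822
gripper_force: 0.0
```

>>> send_rows(steps=[{"dp": [0,0,0],"roll": 0,"jaw": 10},{"dp": [0,0,0],"roll": 0,"jaw": 10},{"dp": [0,0,0],"roll": 0,"jaw": 10},{"dp": [0,0,0],"roll": 0,"jaw": 10},{"dp": [0,0,0],"roll": 0,"jaw": 10}])

```text
time_s: 25.42
tcp_pos: [0.4652, -0.3765, 0.0892]
eef_rot: [-180.0, 0.0, -118.0]
contact_force: [0.2, 0.9, 2.5]
gripper_width: 0.0342
gripper_force: 30.0
```

>>> send_rows(steps=[{"dp": [0,0,0],"roll": 0,"jaw": 10},{"dp": [0,0,0],"roll": 0,"jaw": 10}])

```text
time_s: 25.68
tcp_pos: [0.4652, -0.3765, 0.0892]
eef_rot: [-180.0, -0.0, -118.0]
contact_force: [0.3, -0.0, 2.3]
gripper_width: 0.0337
gripper_force: 30.0
```

```bash
python3 - <<'E'
from h import *
s=r.get_state();print(s['tcp_pos'],s['eef_rot'],s['gripper_force'],s['gripper_width'],s['joints'][5]);go(.4669,.365)
E
```

```text
[ 0.4652255  -0.37654816  0.089236  ] [-1.79998861e+02 -5.19089448e-03 -1.17959990e+02] 29.996269941329956 0.033705808003328466 -7.672385860680946
dp [-655.8  346.2    0. ] roll deg 0 rad 0.0 J6 -7.7 t 25.675
```

>>> send_rows(steps=[{"dp": [0,0,-10],"roll": 0,"jaw": 10},{"dp": [0,0,-55],"roll": 0,"jaw": 10},{"dp": [0,0,-100],"roll": 0,"jaw": 10},{"dp": [-45,24,-100],"roll": 0,"jaw": 10},{"dp": [-95,50,-100],"roll": 0,"jaw": 10}])

```text
time_s: 26.3
tcp_pos: [0.4654, -0.2684, 0.1896]
eef_rot: [-180.0, 0.0, -118.1]
contact_force: [1.0, 0.7, -2.4]
gripper_width: 0.034
gripper_force: 30.0
```

>>> send_rows(steps=[{"dp": [-51,27,0],"roll": 0,"jaw": 10},{"dp": [-102,54,0],"roll": 0,"jaw": 10},{"dp": [-153,81,0],"roll": 0,"jaw": 10},{"dp": [-204,108,0],"roll": 0,"jaw": 10},{"dp": [-255,135,0],"roll": 0,"jaw": 10}])

```text
time_s: 26.92
tcp_pos: [0.4654, 0.0212, 0.1895]
eef_rot: [-180.0, 0.0, -118.0]
contact_force: [1.6, -0.2, -3.0]
gripper_width: 0.0337
gripper_force: 30.0
```

>>> send_rows(steps=[{"dp": [-51,27,0],"roll": -0.12,"jaw": 10},{"dp": [-102,54,0],"roll": -0.24,"jaw": 10},{"dp": [-153,81,0],"roll": -0.36,"jaw": 10},{"dp": [-204,108,0],"roll": -0.48,"jaw": 10},{"dp": [-255,135,0],"roll": -0.6,"jaw": 10}])

```text
time_s: 27.55
tcp_pos: [0.4657, 0.3097, 0.1893]
eef_rot: [180.0, 0.0, -83.3]
contact_force: [0.8, -0.4, -3.1]
gripper_width: 0.0339
gripper_force: 30.0
```

```bash
python3 - <<'E'
from h import *
s=r.get_state();print(s['tcp_pos'],s['gripper_force']);go(.4669,.365,.0912,yaw=-77)
E
```

```text
[0.46571235 0.30973144 0.18934952] 29.9936181306839
dp [-54.8  -7.6  98.1] roll deg -6.3 rad -0.111 J6 -47.0 t 27.55
```

>>> send_rows(steps=[{"dp": [-35,-5,0],"roll": -0.11,"jaw": 10},{"dp": [-54.8,-7.6,0],"roll": -0.11,"jaw": 10},{"dp": [-54.8,-7.6,35],"roll": -0.11,"jaw": 10},{"dp": [-54.8,-7.6,70],"roll": -0.11,"jaw": 10},{"dp": [-54.8,-7.6,82],"roll": -0.11,"jaw": 10}])

```text
time_s: 28.18
tcp_pos: [0.4668, 0.3616, 0.1051]
eef_rot: [179.8, -0.1, -77.4]
contact_force: [0.1, 0.3, -3.4]
gripper_width: 0.0334
gripper_force: 30.0
```

>>> send_rows(steps=[{"dp": [0,0,0],"roll": 0,"jaw": 10},{"dp": [0,0,0],"roll": 0,"jaw": 10},{"dp": [0,0,0],"roll": 0,"jaw": 10}])

```text
time_s: 28.55
tcp_pos: [0.4683, 0.3637, 0.1085]
eef_rot: [-179.9, 0.1, -77.3]
contact_force: [-0.4, -0.2, -2.7]
gripper_width: 0.034
gripper_force: 30.0
```

```bash
python3 - <<'E'
from h import *
for i in range(3): go(.4669,.365,.0912,yaw=-77); cap('wrist')
E
```

```text
dp [-1.5  1.  17.3] roll deg -0.3 rad -0.005 J6 -44.0 t 28.55
dp [-1.6  0.9 17. ] roll deg -0.3 rad -0.005 J6 -44.0 t 28.6
dp [-1.6  0.7 16.8] roll deg -0.3 rad -0.005 J6 -44.0 t 28.65
```

>>> send_rows(steps=[{"dp": [-1.4,0.5,8],"roll": -0.005,"jaw": 10},{"dp": [-1.4,0.5,11],"roll": -0.005,"jaw": 10},{"dp": [-1.4,0.5,12],"roll": -0.005,"jaw": 10},{"dp": [-1.4,0.5,12],"roll": -0.005,"jaw": 10},{"dp": [-1.4,0.5,12],"roll": -0.005,"jaw": 10}])

```text
time_s: 29.32
tcp_pos: [0.467, 0.3646, 0.0951]
eef_rot: [-180.0, 0.0, -77.0]
contact_force: [0.5, -0.1, -3.6]
gripper_width: 0.0335
gripper_force: 30.0
```

>>> send_rows(steps=[{"dp": [0,0,0],"roll": 0,"jaw": 10},{"dp": [0,0,0],"roll": 0,"jaw": 10},{"dp": [0,0,0],"roll": 0,"jaw": 10},{"dp": [0,0,0],"roll": 0,"jaw": 10}])

```text
time_s: 29.82
tcp_pos: [0.4669, 0.3645, 0.0951]
eef_rot: [-180.0, 0.0, -77.0]
contact_force: [0.5, -0.4, -2.4]
gripper_width: 0.0336
gripper_force: 30.0
```

```bash
python3 - <<'E'
from h import *
for i in range(3): go(.4669,.365,.0912,yaw=-77); cap('wrist')
E
```

```text
dp [-0.5 -0.1  3.9] roll deg 0.0 rad 0.0 J6 -43.9 t 29.825
dp [-0.5 -0.1  3.9] roll deg 0.0 rad 0.0 J6 -43.9 t 29.875
dp [-0.5 -0.1  3.9] roll deg 0.0 rad 0.0 J6 -43.9 t 29.925
```

>>> send_rows(steps=[{"dp": [-0.5,0,2],"roll": 0,"jaw": 10},{"dp": [-0.5,0,3.5],"roll": 0,"jaw": 10},{"dp": [-0.5,0,4.3],"roll": 0,"jaw": 10},{"dp": [-0.5,0,4.3],"roll": 0,"jaw": 10}])

```text
time_s: 30.48
tcp_pos: [0.4668, 0.365, 0.0912]
eef_rot: [-180.0, 0.0, -77.0]
contact_force: [-3.3, -0.3, 4.0]
gripper_width: 0.0341
gripper_force: 30.0
```

>>> send_rows(steps=[{"dp": [0,0,0],"roll": 0,"jaw": 60},{"dp": [0,0,0],"roll": 0,"jaw": 100},{"dp": [0,0,0],"roll": 0,"jaw": 100},{"dp": [0,0,-30],"roll": 0,"jaw": 100},{"dp": [0,0,-85],"roll": 0,"jaw": 100}])

```text
time_s: 31.1
tcp_pos: [0.4659, 0.3639, 0.1745]
eef_rot: [179.8, -0.2, -77.0]
contact_force: [1.1, 0.6, 0.1]
gripper_width: 0.0785
gripper_force: 0.0
```

>>> send_rows(steps=[{"dp": [0,0,-45],"roll": 0,"jaw": 100},{"dp": [0,0,-65],"roll": 0,"jaw": 100},{"dp": [0,0,-65],"roll": 0,"jaw": 100},{"dp": [0,0,-65],"roll": 0,"jaw": 100},{"dp": [0,0,-65],"roll": 0,"jaw": 100}])

```text
time_s: 31.72
tcp_pos: [0.4665, 0.3645, 0.2394]
eef_rot: [179.9, -0.1, -77.0]
contact_force: [0.3, -0.1, 0.4]
gripper_width: 0.0876
gripper_force: 0.0
```

```bash
python3 - <<'E'
from h import *
d=cap('wrist','w13.png'); np.save('w13.npy',d,allow_pickle=True)
s=r.get_state();print(s['tcp_pos'],s['eef_rot'])
def lines(d,cx,cy,z,yaw,lim,thr):
    g=cv2.cvtColor(rect(d,cx,cy,z),6); e=cv2.Canny(cv2.GaussianBlur(g,(5,5),1),*thr); ls=cv2.HoughLinesP(e,1,np.pi/720,30,minLineLength=50,maxLineGap=8)
    c,s=np.cos(np.radians(yaw)),np.sin(np.radians(yaw)); out=[]
    for x1,y1,x2,y2 in ls[:,0]:
        t=np.degrees(np.arctan2(y2-y1,x2-x1)); q=((t-yaw+45)%90-45)
        mx,my=(x1+x2)/4-100,(y1+y2)/4-100; u,v=mx*c+my*s,-mx*s+my*c
        al=abs((t-yaw+45)%180-45)<8; k=v if al else u
        if abs(q)<5 and lim[0]<abs(k)<lim[1]: out.append(('v' if al else 'u',round(k,1),round(q,1)))
    print(sorted(out))
lines(d,.4669,.366,.070,13,(44,54),(30,90))
lines(d,.4669,.366,.0,13,(60,70),(15,45))   # foot, for comparison
E
```

```text
[0.46651333 0.36461903 0.23955531] [ 1.79912031e+02 -7.35519004e-02 -7.69956161e+01]
[('u', np.float64(-54.0), np.float64(0.1)), ('u', np.float64(-49.6), np.float64(0.5)), ('u', np.float64(-49.4), np.float64(-0.0)), ('u', np.float64(47.5), np.float64(-0.2)), ('u', np.float64(53.8), np.float64(0.2)), ('u', np.float64(53.9), np.float64(-0.7)), ('v', np.float64(-48.8), np.float64(-0.0)), ('v', np.float64(48.6), np.float64(-0.0)), ('v', np.float64(48.9), np.float64(0.3)), ('v', np.float64(51.7), np.float64(-1.1)), ('v', np.float64(52.1), np.float64(-0.0))]
[('u', np.float64(-65.8), np.float64(0.2)), ('u', np.float64(-60.3), np.float64(-1.0)), ('u', np.float64(-60.2), np.float64(0.3)), ('u', np.float64(63.5), np.float64(-1.7)), ('u', np.float64(66.1), np.float64(0.4)), ('u', np.float64(66.1), np.float64(0.7)), ('v', np.float64(-64.3), np.float64(-0.1))]
```

The square cover sits about 1 mm from centre with no yaw error, and the gripper is clear. Handing in.

```bash
python3 -c "
from h import *
print(r.close_job())"
```

```text
the job is handed in; nothing more can be done
None
```

All three covers are back on their own housings, flat and in line: by wrist-camera measurements the square and round covers are within about 1–2 mm of centre, and I checked the oval one only by eye; the job was handed in at about 32 s.

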